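# Unlock the sample tote and hold its gate wide

## Robot

A 6-joint arm with a two-finger parallel gripper is mounted at the origin on a cart in front of the work surface, level with it; the furniture and walls round the work are solid. World frame = base frame: x ahead of the robot, y to its left, z up, the work surface at z = 0. Lengths are in mm, angles in rad, forces in N, time in s.
With the tool pointing down it reaches from about 400 to 925 mm from the base axis. Payload 12.5 kg.
Tool frame: the origin (TCP) lies midway between the tips of the shut fingers; the grasp point (between the pads) lies 19 mm behind it (env.pinch_z is the z of the grasp point in the tool frame, in mm); z points along the fingers, y is the line along which they close (so a half turn about z gives the same grasp; the last joint's range is limited). The gripper opens to 95 mm and grips with 3 to 60 N. Pads are 20 mm wide; open, the fingers measure 119 mm over their backs; the gripper's body (75 mm by 180 mm) begins 59 mm behind the grasp point.
Start: joints at [-1.25, 0.491, 1.559, -0, 1.092, -0.106], TCP at [258.749, -568.943, 214.661] pointing down, gripper open.
Joint ranges: [-3.1, 3.1], [-0.84, 2.19], [0.05, 2.79], [-1.13, 4.28], [0.06, 2.93], [-2.69, 2.69]. Speed limits (rad/s): [2.22, 2.22, 2.79, 3.14, 3.14, 3.14].

## Interface

Orientations are given as [roll, pitch, yaw] about the fixed x, y, z axes, in that order (R = Rz(yaw) Ry(pitch) Rx(roll)).
In Python, from cell import env, eyes gives the robot as it stands.
- The arm moves only by the shell command python3 -m inch 'ROWS'. ROWS is JSON, a list of rows, each a list of 3 entries, a list of its own where there are three numbers: the shift along the tool's x, y, z in units of 60 mm (1.0 is 60 mm), then the turn about the tool's z in units of 5 degrees (1.0 is 5 degrees), then the closure, from -1 (fully open) to 1 (shut). In form: [[[tx, ty, tz], turn, claw], ...]. A call has exactly 10 rows; each row shifts and turns the commanded pose from where the row before left it, along the tool's axes as they then stand; what a row does not reach is not made up. A row lasts 1/8 s, in which the tool goes at most 62.5 mm and 10.7 degrees, less where a joint would pass 70% of its speed; a pose out of reach is approached as far as the arm can. A call is refused whole if a number of a shift passes 1 or a number of a turn 1, either way. A call with a gripper value outside its range is refused whole. The fingers move at their own pace and stop on an object; the grip force is fixed at half the most. Time passes only in rows, so rows that do not move let the fingers close, or fill a call up. It gives the time, the measured TCP pose, the force, the opening and the grip force at its end, in the units of the state.
- env.state(): the state, without advancing time (a new reading comes with each control period).
- eyes.read_camera(name): name is "side" or "top" or "wrist"; returns a dict with "pixels" (400x640x3 uint8, red, green, blue), "fx", "fy", "cx", "cy" (pixels), "extrinsics" (4x4, takes a point from world to camera coordinates). Camera axes: x right, y down, z forward; pixel columns grow to the right and rows downward; lengths in mm; the calibration is good to about 2 mm. A picture is of the moment at which its call begins. There is no depth.
- env.job_done(): hands the job in; it is judged then, once.
Trained networks look in a picture, given as the dict that the camera call returned (one of the last four; its "shot" number tells which), for a name from the list of things; names that differ only in an ending like _2 or _b are one class to them, and where a whole thing is asked for, a point or a joint stands for the part that bears it (a point fixed in the world has none). Each returns a list of dicts, best first, with "score" (0 to 1); they miss things now and then, are a little off and sometimes report something else, mostly with a low value. They report only what shows in the picture. A call takes as long as a camera call.
- eyes.boxes_of(name, picture): "centre" ([row, column] in pixels, amid what is visible of it).
- eyes.cut_out(name, picture): "mask" (400x640 bool, what is visible of it) and "centre" ([row, column] in pixels, amid what is visible of it).
- eyes.spot_point(name, picture): "centre" ([row, column] in pixels: a listed point, or the origin of a listed thing).
The state is a dict: "t": time; "joints": joint angles; "qvel": joint speeds; "tau": joint torques, N m; "eef_pos": TCP position; "tcp_rot": TCP orientation; "ft_force": force on the tool from outside, world axes, zero at the start; "moment": the same for the moment, N m; "opening": opening from 0.0 (shut) to 1.0 (fully open); "grip_force": force on a finger pad.
Only numpy, scipy, OpenCV 4.12 (cv2) and the standard library are available. Lean on these libraries where they do the work, as an engineer would, in place of code of your own. Each camera call takes 0.05 s, during which the arm holds its last target. There are 200 camera calls.

## Task

On the white sample tote, slide the green lock grip along its track to the green mark, then squeeze the yellow catch tab towards its grey post as far as it goes, and after it the red one likewise, so that both bolts are drawn. Then take the gate by its black post, swing it out past its detent until it stands wide open, about square to the tote's front, and finish still holding it there, since its spring pulls it back. Leave the jars in the tote and the things around it where they are.

Things in the scene. Friction and masses are not known exactly. Their poses are not given: they have to be found in the camera images.
- tote: white open-topped sample tote, fixed; origin under its middle on the worktop, x away from the robot, y left, z up. Spans x -110..75, y -147..225 mm, top 85 mm high. The gate closes its front at x = -75 mm, y -90..58. Catches and slide stand on the top: tabs, posts and grip rise to 135 mm; the low metal parts between them (bolts, ears, slide bar, round cam) to at most 103 mm
- slide_grip (a point): middle of the top face of the green lock grip, 135 mm above the worktop. The grip is 24 mm along the tote's x, 14 mm along y, 44 mm high; pinch it across y. It moves along the tote's -x (to the robot) against about 1.5 N of friction and stays where left
- lock_slide (a joint): travel of the lock slide in m, 0 (far end) to 0.040 (end nearest the robot); starts at 0 to 0.010. At 0.030 the white line on the grip stands at the green mark and the notch of the slide, 16 mm wide, faces the 8 mm tail of the yellow catch: only within about 3.5 mm of this can the yellow catch be squeezed
- yellow_tab (a point): middle of the top face of the yellow catch tab (16 mm along the tote's x, 10 mm along y, up to 135 mm above the worktop); slides 14 mm towards its grey post
- yellow_post (a point): middle of the top face of the fixed grey post of the yellow catch, same size and height as the tab, 42 mm from it along the tote's +y. Gripping tab and post on their outer sides (52 mm apart, 38 mm when squeezed) and closing draws the bolt
- yellow_catch (a joint): travel of the yellow catch in m: 0 bolt engaged, 0.014 fully squeezed, bolt drawn; 3 N of friction, it stays where it is left
- red_tab (a point): middle of the top face of the red catch tab, of the same size and height as the yellow one; slides 14 mm towards its grey post
- red_post (a point): middle of the top face of the fixed grey post of the red catch, 42 mm from the tab along the tote's -y; squeezed like the yellow one
- red_catch (a joint): travel of the red catch in m: 0 bolt engaged, 0.014 fully squeezed, bolt drawn; 3 N of friction, it stays where it is left
- gate_post (a point): middle of the top of the upright black round post on the gate, 14 mm thick, top 140 mm above the worktop, free all round down to 90 mm; 98 mm from the hinge axis. It is part of the gate and turns with it, so it may turn between the fingers
- gate_hinge (a point): point on the upright hinge axis of the gate, 140 mm above the worktop, at the right end of the gate
- gate (a joint): opening angle of the gate in rad: 0 closed, grows as the gate swings towards the robot and then to the right (counterclockwise from above), stop at 1.9. A spring pulls it shut (1 to 2 N at the post); a sprung detent between about 0.45 and 0.95 rad takes a few N more to pass; let go beyond it, the gate springs back and rests there at about 0.8
- specimen_jar: specimen jar with red lid, 66 mm wide, 59 mm high, loose inside the tote; origin under its middle
- glass_jar: glass jar, 56 mm wide, 82 mm high, loose inside the tote; origin under its middle
- mouse: black computer mouse 106x60x40 mm, loose on the worktop; origin under its middle
- cuvette_box: small box with blue lid 67x67x53 mm, loose on the worktop; origin under its middle
- timer: white bench timer 62x64x20 mm, loose on the worktop; origin under its middle
- red_cap: red screw cap 42 mm wide, 16 mm high, loose on the worktop; origin under its middle

How it is judged (in metres and radians):
On the way, in this order (a step that is already met when the one before it is completed fails the run):
1. lock grip at the green mark, both catches still engaged (value of joint lock_slide between 0.0255 and 0.0345 m and value of joint each of yellow_catch, red_catch below 0.004 m), for 0.2 s.
2. yellow catch squeezed home while the red one is still engaged (value of joint yellow_catch above 0.011 m and value of joint red_catch below 0.004 m), for 0.2 s.
3. red catch squeezed home too, gate still closed (value of joint each of yellow_catch, red_catch above 0.011 m and value of joint gate below 0.15 rad), for 0.2 s.
4. gate swung past its detent (value of joint gate above 1 rad).
At the end, for the whole second after the job is handed in: The gate is held still by the fingers (more than 0.8 N between fingers and gate) at 1.3 to 1.85 rad, off its stop; the lock grip is within 4.5 mm of the mark, both catches are at least 10 mm drawn, and both jars are within 20 mm of where they stood (value of joint gate between 1.3 and 1.85 rad and velocity of joint gate between -0.1 and 0.1 rad/s and contact force between the fingers and gate above 0.8 N and value of joint lock_slide between 0.0255 and 0.0345 m and value of joint each of yellow_catch, red_catch above 0.01 m and distance of each of specimen_jar, glass_jar from where it was at the start of the episode below 0.02 m); the arm keeps its last pose, push and grip.
It fails at once if a jar in the tote is shoved or tipped (distance of any of specimen_jar, glass_jar from where it was at the start of the episode above 0.02 m or angle between any of specimen_jar, glass_jar's own z axis and vertical above 0.4 rad).
It fails at once if a thing round the tote is displaced by more than 20 mm (distance of any of mouse, cuvette_box, timer, red_cap from where it was at the start of the episode above 0.02 m).
It also fails if it takes over 66 s, if anything falls off the work surface, if the arm or the gripper's body presses on something with over 40 N, if the wrist force passes 120 N, or if a joint passes its speed limit or range.

## Working session

There is one attempt and no reset: what is moved stays moved. The work goes in short steps, Python scripts to look and compute and a shell command to move; the robot and the scene stay as the last step left them, time stands still between calls to the robot, and variables do not carry over. Pictures are saved under pics/ and viewed, at most 12 in all, crops included, and the job is handed in when it is done.

```bash
mkdir -p pics; ls
cat > h.py <<'E'
import numpy as np, cv2
from cell import env, eyes
Z=dict(slide_grip=135,yellow_tab=135,yellow_post=135,red_tab=135,red_post=135,gate_post=140,gate_hinge=140,tote=0)
def ray(p,rc):
    E=np.array(p["extrinsics"]);R=E[:3,:3];t=E[:3,3]
    d=R.T@np.array([(rc[1]-p["cx"])/p["fx"],(rc[0]-p["cy"])/p["fy"],1]);return -R.T@t,d
def onz(p,rc,z):
    o,d=ray(p,rc);return (o+d*(z-o[2])/d[2])
def save(p,n,crop=None,s=1):
    im=p["pixels"][:,:,::-1]
    if crop: a,b,c,d=crop;im=im[a:b,c:d]
    cv2.imwrite("pics/"+n,cv2.resize(im,None,fx=s,fy=s,interpolation=cv2.INTER_CUBIC))
E
python3 - <<'E'
from h import *
s=env.state();print(s["t"],s["eef_pos"],s["tcp_rot"],env.pinch_z,s["opening"])
for c in("top","side"):
    p=eyes.read_camera(c);save(p,c+"0.png")
    for n in Z:
        r=eyes.spot_point(n,p)[:1]
        for q in r: print(c,n,round(q["score"],2),np.round(q["centre"],1),np.round(onz(p,q["centre"],Z[n]),1))
    for n in("mouse","cuvette_box","timer","red_cap"):
        r=eyes.spot_point(n,p)[:1]
        for q in r: print(c,n,round(q["score"],2),np.round(onz(p,q["centre"],0),0))
E
```

```text
pics
0.0 [ 258.66940112 -568.70696956  214.06280394] [-3.14049626e+00 -8.88506229e-05  4.26816348e-01] -18.8 0.9966553834138812
top slide_grip 0.4 [220.7 326.6] [467.9 -83.3 135. ]
top yellow_tab 0.53 [187.2 424.4] [ 595.4 -463.1  135. ]
top yellow_post 0.97 [219.7 343. ] [ 471.3 -146.4  135. ]
top red_tab 0.54 [210.1 380.7] [ 507.5 -292.1  135. ]
top gate_post 0.67 [222.  375.2] [ 461.4 -269.4  140. ]
top gate_hinge 0.63 [214.8 402.5] [ 488.4 -374.6  140. ]
top tote 0.61 [202.3 369.7] [ 551.7 -266.4    0. ]
top mouse 0.53 [ 481. -567.    0.]
top cuvette_box 0.87 [510. 288.   0.]
top timer 0.51 [421. 407.   0.]
top red_cap 0.63 [ 624. -500.    0.]
side slide_grip 0.58 [195.5 304.1] [469.5 -84.5 135. ]
side yellow_tab 0.69 [254.4 353.8] [ 484.7 -449.2  135. ]
side yellow_post 0.7 [204.  313.4] [ 478.  -151.2  135. ]
side red_tab 0.53 [226.6 335.4] [ 491.1 -303.6  135. ]
side red_post 0.69 [230.3 345.3] [ 508.6 -331.8  135. ]
side gate_post 0.66 [220.  316.4] [ 452.3 -258.5  140. ]
side gate_hinge 0.96 [235.1 342.2] [ 488.8 -360.6  140. ]
side tote 0.98 [257.2 352.5] [ 557.4 -265.3    0. ]
side mouse 0.83 [ 501. -565.    0.]
side cuvette_box 0.72 [520. 287.   0.]
side timer 0.2 [ 599. -107.    0.]
side red_cap 0.7 [575. -51.   0.]
```

Run:
```python
import cv2
a=cv2.imread("pics/top0.png");b=cv2.imread("pics/side0.png")
cv2.imwrite("pics/a.png",cv2.resize(a[140:270,270:450],None,fx=4.4,fy=4.4,interpolation=2))
```

```text
(no output)
```

View pics/a.png

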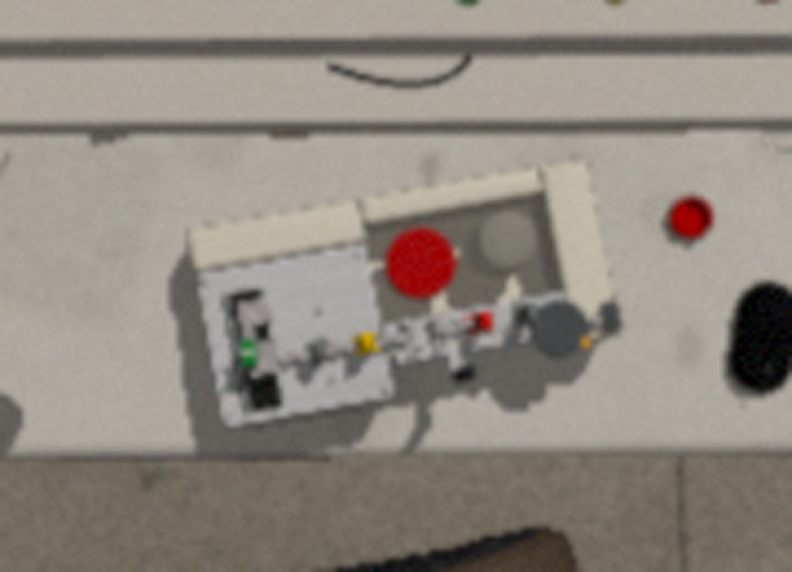

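View pics/side0.png

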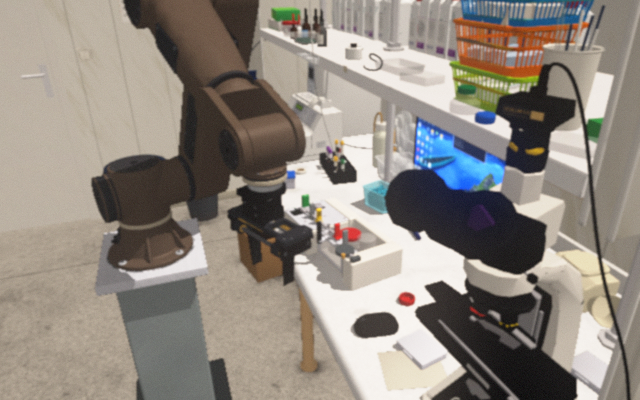

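Top view: tote yawed about +0.16 rad, with grip at (220,326), yellow (218,353), red (213,380), gate post (224,375); no obstacles next to the path. I'll move the wrist camera over it.

```bash
python3 -m inch '[[[0.4,-0.3,-0.8],0,-1],[[0.7,-0.65,-0.3],0,-1],[[0.7,-0.65,-0.2],0,-1],[[0.7,-0.65,-0.2],0,-1],[[0.7,-0.65,-0.2],0,-1],[[0.7,-0.65,-0.2],0,-1],[[0.7,-0.65,0],0,-1],[[0.4,-0.4,0],1,-1],[[0,0,0],1,-1],[[0,0,0],1,-1]]'
cat > look.py <<'E'
from h import *
import sys
def look(tag,names=None,view=True):
    p=eyes.read_camera("wrist");s=env.state()
    print(s["t"],np.round(s["eef_pos"],1),np.round(s["tcp_rot"],3))
    E=np.array(p["extrinsics"]);print("cam",np.round(-E[:3,:3].T@E[:3,3]))
    if view: save(p,tag+".png")
    for n in names or Z:
        for q in eyes.spot_point(n,p)[:1]: print(n,round(q["score"],2),np.round(q["centre"],1),np.round(onz(p,q["centre"],Z[n]),1))
if __name__=="__main__": look(sys.argv[1],sys.argv[2:])
E
python3 look.py w1
```

```text
t: 2.55
eef_pos: [417.7, -192.9, 328.8]
tcp_rot: [3.141, -0.0, 0.163]
ft_force: [-0.3, -0.2, 0.1]
opening: 0.999
grip_force: 0.0
2.6 [ 417.7 -193.2  328.8] [ 3.141 -0.     0.159]
cam [ 488. -181.  499.]
slide_grip 0.71 [104.1 223.4] [473.1 -77.8 135. ]
yellow_tab 0.81 [113.2 326.1] [ 481.5 -184.4  135. ]
yellow_post 0.9 [110.9 283.7] [ 476.6 -140.4  135. ]
red_tab 0.61 [110.8 429.4] [ 501.4 -290.2  135. ]
red_post 0.91 [108.1 465. ] [ 510.1 -326.1  135. ]
gate_post 0.73 [153.6 401.1] [ 453.5 -269.7  140. ]
gate_hinge 0.63 [ 56.5 434.1] [ 552.7 -280.7  140. ]
tote 0.59 [ 65.4 385.1] [ 555.8 -255.6    0. ]
```

View pics/w1.png

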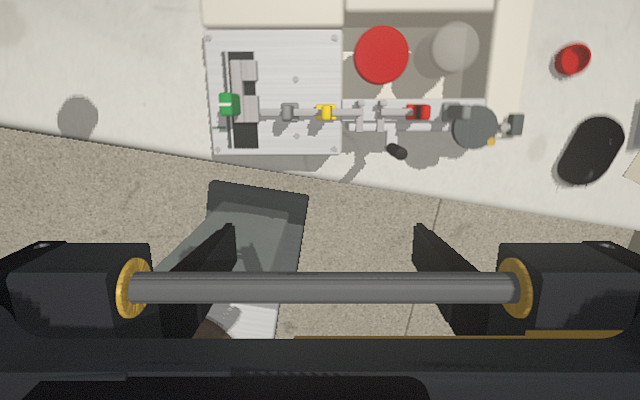

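The wrist view is aligned with the tote: grip at (104,229), yellow tab (112,326), its post (111,288), red tab (111,418), its post (111,456), black post (151,397). I'll zoom in for exact tops.

Run:
```python
import cv2
a=cv2.imread("pics/w1.png")
cv2.imwrite("pics/w1c.png",cv2.resize(a[40:165,205:365],None,fx=4.8,fy=4.8,interpolation=2))
cv2.imwrite("pics/w1d.png",cv2.resize(a[70:170,365:535],None,fx=4.7,fy=4.7,interpolation=2))
```

```text
(no output)
```

View pics/w1c.png

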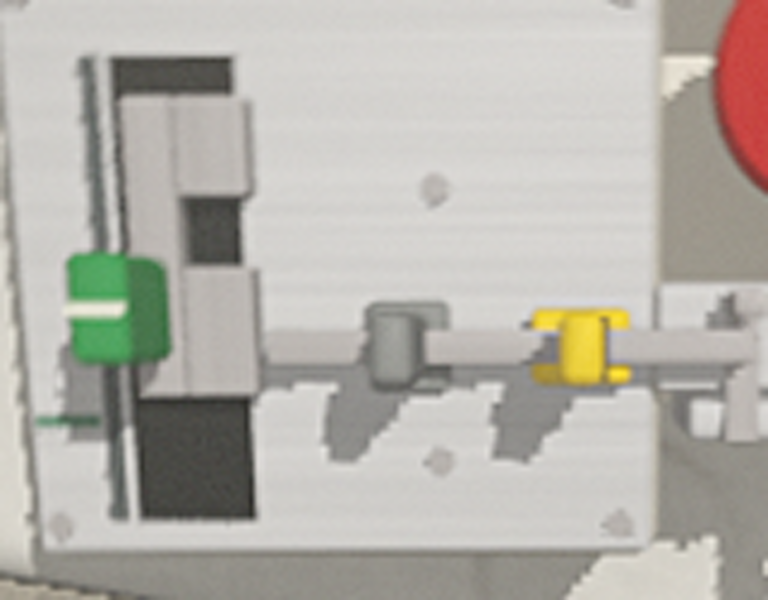

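View pics/w1d.png

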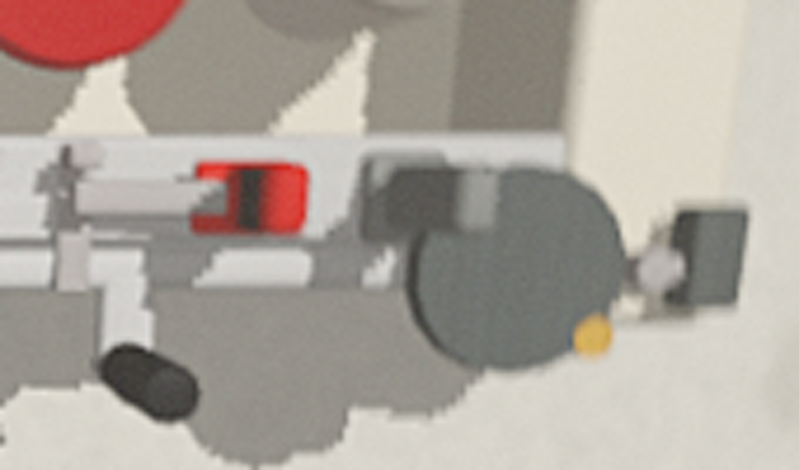

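The zooms give top-face centres (row, col): grip (104.2,225.2), yellow tab (112.1,326.3), yellow post (112.5,287.7), red tab (112.1,425.6), red post (112.6,466.7), gate post (153.6,401.6). They also show the notch at row 88.3, the tail at row 111.9 and the green mark at (127.5,219).

Run:
```python
from h import *
p=eyes.read_camera("wrist");s=env.state();print(p["fx"],np.round(s["eef_pos"],1),s["tcp_rot"])
P={k:onz(p,v,z)[:2] for k,v,z in [("grip",(104.2,225.2),135),("yt",(112.1,326.3),135),("yp",(112.5,287.7),135),("rt",(112.1,425.6),135),("rp",(112.6,466.7),135),("gp",(153.6,401.6),140),("notch",(88.3,249),100),("tail",(111.9,265),100),("mark",(127.5,219),85)]}
yaw=np.arctan2(*( (P["rp"]-P["yp"])*[1,-1]));print("yaw",yaw)
R=np.array([[np.cos(yaw),-np.sin(yaw)],[np.sin(yaw),np.cos(yaw)]])
y2=s["tcp_rot"][2];X=np.array([np.cos(y2),np.sin(y2)]);Y=np.array([np.sin(y2),-np.cos(y2)])
for k,v in P.items(): d=v-s["eef_pos"][:2];print(k,np.round(v,1),"tote-axes",np.round(R.T@v,1),"tool dx,dy /60",np.round([d@X/60,d@Y/60],3))
```

```text
338.682818057284 [ 417.6 -193.6  328.6] [ 3.14148713e+00 -2.06861131e-05  1.65357291e-01]
yaw 0.16546637607398332
grip [472.9 -80.2] tote-axes [ 453.2 -157. ] tool dx,dy /60 [ 1.22  -1.712]
yt [ 482.3 -184.9] tote-axes [ 445.3 -261.8] tool dx,dy /60 [1.089 0.035]
yp [ 475.3 -145.3] tote-axes [ 444.9 -221.6] tool dx,dy /60 [ 1.081 -0.636]
rt [ 499.4 -287. ] tote-axes [ 445.3 -365.4] tool dx,dy /60 [1.09 1.76]
rp [ 506.  -329.4] tote-axes [ 444.9 -408.2] tool dx,dy /60 [1.082 2.475]
gp [ 453.5 -270.7] tote-axes [ 402.7 -341.7] tool dx,dy /60 [0.379 1.367]
notch [493.1 -95.3] tote-axes [ 470.6 -175.2] tool dx,dy /60 [ 1.511 -1.409]
tail [ 470.5 -116.1] tote-axes [ 444.9 -192. ] tool dx,dy /60 [ 1.082 -1.128]
mark [442.6 -61.5] tote-axes [ 426.5 -133.5] tool dx,dy /60 [ 0.775 -2.103]
```

```bash
python3 -m inch '[[[0.407,-0.571,0.6],0,0],[[0.407,-0.571,0.6],0,0],[[0.406,-0.57,0.6],0,0],[[0,0,0.9],0,0],[[0,0,0],0,0],[[0,0,0.4],0,0],[[0,0,0.3],0,0],[[0,0,0.2],0,0],[[0,0,0],0,0],[[0,0,0],0,0]]'
python3 look.py w2 slide_grip yellow_post yellow_tab
```

```text
t: 4.3
eef_pos: [473.4, -80.5, 113.6]
tcp_rot: [3.141, -0.001, 0.165]
ft_force: [-0.6, 0.0, -0.4]
opening: 0.498
grip_force: 0.0
4.35 [473.3 -80.4 113.5] [ 3.141e+00 -1.000e-03  1.650e-01]
cam [543. -68. 284.]
slide_grip 0.93 [264.3 319.2] [471.  -78.2 135. ]
yellow_post 0.68 [277.7 537.5] [ 481.4 -183.6  135. ]
yellow_tab 0.56 [277.9 534.5] [ 481.  -182.2  135. ]
```

View pics/w2.png

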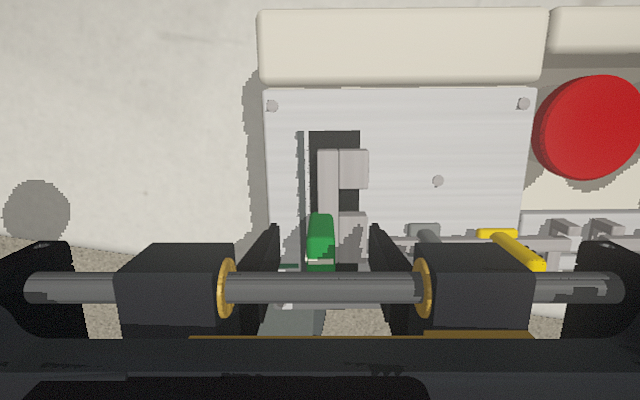

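The grip is centred between the fingers at col 320. Closing, then pulling.

```bash
python3 -m inch '[[[0,0,0.05],0,0.3],[[0,0,0],0,0.5],[[0,0,0],0,0.7],[[0,0,0],0,1],[[0,0,0],0,1],[[0,0,0],0,1],[[-0.1,0,0],0,1],[[-0.1,0,0],0,1],[[-0.12,0,0],0,1],[[-0.1,0,0],0,1]]'
python3 look.py w3 slide_grip
```

```text
t: 5.75
eef_pos: [447.5, -83.5, 109.6]
tcp_rot: [-3.14, 0.001, 0.165]
ft_force: [0.5, 8.5, 1.5]
opening: 0.143
grip_force: 30.0
5.8 [446.9 -83.6 109.6] [-3.14e+00  1.00e-03  1.65e-01]
cam [518. -72. 279.]
slide_grip 0.7 [266.2 321.5] [446.3 -82.3 135. ]
```

Run:
```python
import cv2
a=cv2.imread("pics/w3.png")
cv2.imwrite("pics/w3c.png",cv2.resize(a[110:290,250:450],None,fx=3,fy=3,interpolation=2))
```

```text
(no output)
```

View pics/w3c.png

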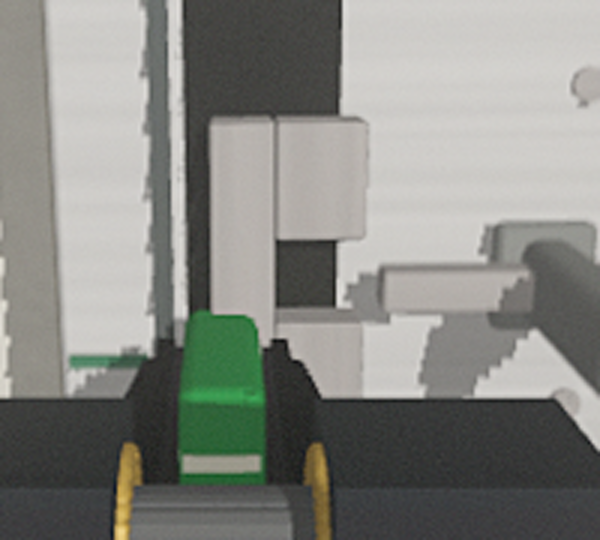

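Run:
```python
from h import *
p=eyes.read_camera("wrist");s=env.state();print(np.round(s["eef_pos"],1),s["ft_force"])
u=np.array([np.cos(.165),np.sin(.165)])
for k,(r,c),z in [("notch far",(240,310),103),("notch near a",(308,310),103),("near b",(320,310),103),("tail a",(265,430),103),("a2",(275,430),103),("tail b",(312,430),103),("slide far end",(118,250),103),("slide far end z95",(118,250),95),("mark",(361,110),85),("line",(464,220),135)]:
    print(k,np.round(onz(p,(110+r/3,250+c/3),z)[:2]@u,1))
g=p["pixels"][110:290,250:450]
print(g[75:110,103:112].mean((1,2)).round(), g[75:110,135:155].mean((1,2)).round())
```

```text
[447.1 -83.5 109.6] [-3.14047977  5.891281    3.75464358]
notch far 455.0
notch near a 442.2
near b 439.9
tail a 450.4
a2 448.5
tail b 441.5
slide far end 476.8
slide far end z95 475.8
mark 425.1
line 427.0
[175. 176. 177. 178. 158.  65.  54.  59.  61.  61.  66.  65.  65.  65.
  64.  64.  62.  63.  63.  61.  63.  62.  63.  61.  62.  60.  59.  91.
 134. 130. 130. 126. 139. 177. 174.] [204. 204. 204. 204. 203. 202. 202. 201. 201. 205. 197. 139. 127. 141.
 169. 179. 179. 178. 177. 177. 175. 175. 174. 173. 174. 176. 170. 130.
 149. 182. 179. 176. 160. 162. 162.]
```

Notch centre 447.2 against tail about 446.7, and line 427.0 against mark 425.1, so about 1 mm is left. I'll finish that, release and move over to the yellow catch.

```bash
python3 -m inch '[[[-0.018,0,0],0,1],[[0,0,0],0,1],[[0,0,0],0,0.3],[[0,0,0],0,0],[[0,0,0],0,0],[[0,0,-0.4],0,0],[[0,0,-0.4],0,0],[[0.1,0.435,0],0,-0.8],[[0.1,0.44,0],0,-0.8],[[0.113,0.44,0],0,-0.8]]'
python3 look.py w4 yellow_tab yellow_post red_tab slide_grip
```

```text
t: 7.15
eef_pos: [478.8, -160.1, 157.8]
tcp_rot: [3.141, -0.0, 0.165]
ft_force: [-0.6, 0.7, -0.1]
opening: 0.763
grip_force: 0.0
7.2 [ 480.3 -162.6  157.7] [ 3.14e+00 -1.00e-03  1.64e-01]
cam [ 549. -148.  328.]
yellow_tab 0.91 [230.3 362.8] [ 481.3 -183.2  135. ]
yellow_post 0.58 [229.2 294.6] [ 475.2 -142.4  135. ]
red_tab 0.73 [225.5 539.5] [ 501.9 -287.5  135. ]
slide_grip 0.61 [259.  193.5] [445.5 -83.6 135. ]
```

View pics/w4.png

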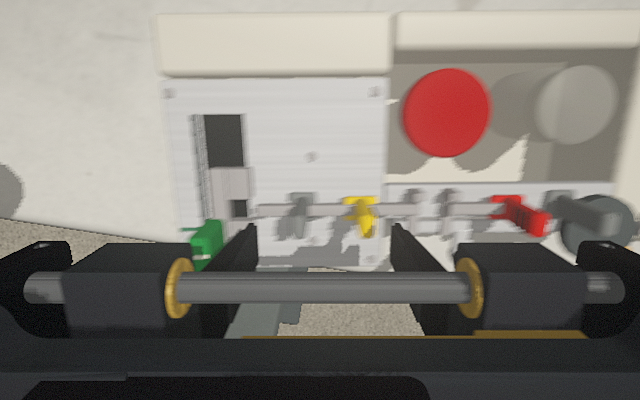

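Tab (yellow, 216,360) and post (215,295) lie between the open fingers, and the notch faces the tail. Descending.

```bash
python3 -m inch '[[[0,-0.02,0],0,-0.8],[[0,0,0],0,-0.8],[[0,0,0.2],0,-0.8],[[0,0,0.2],0,-0.8],[[0,0,0.2],0,-0.8],[[0,0,0.1],0,-0.8],[[0,0,0.1],0,-0.8],[[0,0,0],0,-0.8],[[0,0,0],0,-0.8],[[0,0,0],0,-0.8]]'
python3 look.py w5 yellow_tab yellow_post
```

```text
t: 8.65
eef_pos: [478.4, -158.1, 109.9]
tcp_rot: [3.141, -0.001, 0.165]
ft_force: [0.3, 0.5, -0.2]
opening: 0.899
grip_force: 0.0
8.7 [ 478.4 -158.1  109.9] [ 3.141 -0.     0.165]
cam [ 549. -146.  280.]
yellow_tab 0.63 [265.1 378.3] [ 482.  -182.9  135. ]
yellow_post 0.81 [261.7 290.7] [ 476.9 -142.3  135. ]
```

View pics/w5.png

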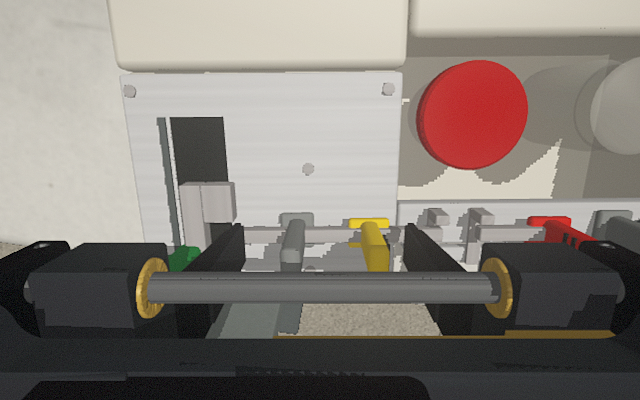

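Fingers straddle tab and post at tip height 110. Squeezing.

```bash
python3 -m inch '[[[0,0,0],0,-0.3],[[0,0,0],0,-0.1],[[0,0,0],0,0.1],[[0,0,0],0,0.3],[[0,0,0],0,0.5],[[0,0,0],0,0.5],[[0,0,0],0,0.5],[[0,0,0],0,0.5],[[0,0,0],0,0.5],[[0,0,0],0,0.5]]'
python3 look.py w6 yellow_tab yellow_post
```

```text
t: 10.05
eef_pos: [477.8, -156.0, 109.6]
tcp_rot: [-3.138, 0.001, 0.165]
ft_force: [2.1, 14.2, 4.0]
opening: 0.393
grip_force: 30.0
10.1 [ 477.8 -156.   109.5] [-3.138e+00  1.000e-03  1.650e-01]
cam [ 548. -144.  279.]
yellow_tab 0.59 [266.7 352.6] [ 478.8 -169.1  135. ]
yellow_post 0.78 [263.2 294.7] [ 476.1 -142.2  135. ]
```

Opening 0.393 (37 mm): yellow is squeezed home. On to red.

```bash
python3 -m inch '[[[0,0,0],0,0],[[0,0,0],0,-0.4],[[0,0,0],0,-0.7],[[0,0,-0.3],0,-0.75],[[0,0,-0.5],0,-0.75],[[0,0.66,0],0,-0.75],[[0,0.66,0],0,-0.75],[[0,0.66,0],0,-0.75],[[0,0.66,0],0,-0.75],[[0,0,0],0,-0.75]]'
python3 look.py w7 yellow_tab yellow_post red_tab red_post slide_grip gate_post gate_hinge
python3 - <<'E'
import numpy as np
E
```

```text
t: 11.45
eef_pos: [504.2, -316.5, 157.2]
tcp_rot: [3.141, -0.0, 0.162]
ft_force: [-0.2, -0.2, -0.1]
opening: 0.875
grip_force: 0.0
11.5 [ 503.9 -314.9  157.1] [-3.141e+00  1.000e-03  1.630e-01]
cam [ 574. -305.  327.]
yellow_tab 0.68 [231.3  78.2] [ 478.4 -170.3  135. ]
yellow_post 0.59 [230.3  32.3] [ 474.6 -143.   135. ]
red_tab 0.93 [228.5 279. ] [ 499.8 -289.5  135. ]
red_post 0.89 [223.9 344.1] [ 509.1 -327.7  135. ]
gate_hinge 0.76 [257. 395.] [ 495.1 -360.9  140. ]
```

View pics/w7.png

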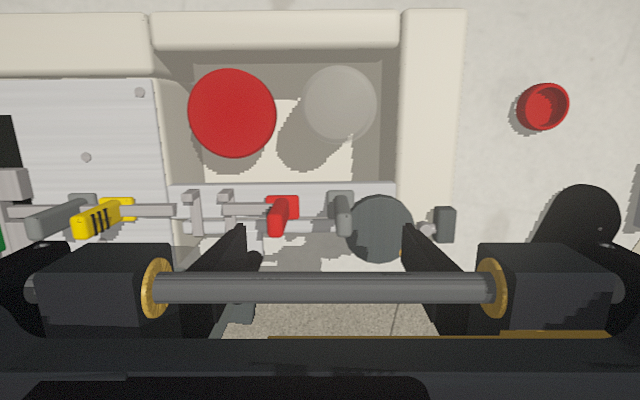

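Tab (red, 213,283) and post (212,340) sit between the fingers, and the yellow tab is close to its post. Descending and squeezing.

```bash
python3 -m inch '[[[0,0,0.2],0,-0.75],[[0,0,0.2],0,-0.75],[[0,0,0.2],0,-0.75],[[0,0,0.1],0,-0.75],[[0,0,0.1],0,-0.75],[[0,0,0],0,-0.75],[[0,0,0],0,-0.3],[[0,0,0],0,-0.1],[[0,0,0],0,0.1],[[0,0,0],0,0.3]]'
python3 -m inch '[[[0,0,0],0,0.5],[[0,0,0],0,0.5],[[0,0,0],0,0.5],[[0,0,0],0,0.5],[[0,0,0],0,0.5],[[0,0,0],0,0.5],[[0,0,0],0,0.5],[[0,0,0],0,0.5],[[0,0,0],0,0.5],[[0,0,0],0,0.5]]'
python3 look.py w8 red_tab red_post gate_post
```

```text
t: 13.1
eef_pos: [504.3, -313.9, 109.8]
tcp_rot: [-3.141, -0.0, 0.165]
ft_force: [0.3, 4.0, 2.1]
opening: 0.513
grip_force: 1.6
t: 14.35
eef_pos: [504.6, -315.2, 109.7]
tcp_rot: [3.14, -0.001, 0.165]
ft_force: [0.8, -4.8, 1.0]
opening: 0.388
grip_force: 30.1
14.4 [ 504.6 -315.2  109.8] [ 3.14e+00 -1.00e-03  1.65e-01]
cam [ 575. -303.  280.]
red_tab 0.83 [262.3 295.8] [ 503.3 -301.8  135. ]
red_post 0.57 [260.6 351.9] [ 508.4 -327.4  135. ]
```

Red is home too (0.388). Lifting and going over the gate post, re-measuring on the way.

```bash
python3 -m inch '[[[0,0,0],0,0],[[0,0,0],0,-0.4],[[0,0,0],0,-0.5],[[0,0,-0.3],0,-0.5],[[0,0,-0.7],0,-0.5],[[0,0,-0.3],0,-0.3],[[-0.5,-0.2,-0.2],0,0],[[-0.207,-0.667,0],0,0],[[0,0,0],0,0],[[0,0,0],0,0]]'
python3 look.py w9 gate_post gate_hinge red_tab red_post
```

```text
t: 15.8
eef_pos: [454.4, -270.3, 199.9]
tcp_rot: [3.141, -0.001, 0.165]
ft_force: [0.5, -0.1, -0.8]
opening: 0.498
grip_force: 0.0
15.85 [ 454.5 -270.6  199.7] [ 3.141 -0.     0.165]
cam [ 524. -258.  370.]
gate_post 0.92 [211.2 323. ] [ 453.4 -269.6  140. ]
red_tab 0.6 [147.6 380.8] [ 503.9 -301.7  135. ]
red_post 0.93 [148.1 415.7] [ 507.5 -325.5  135. ]
```

View pics/w9.png

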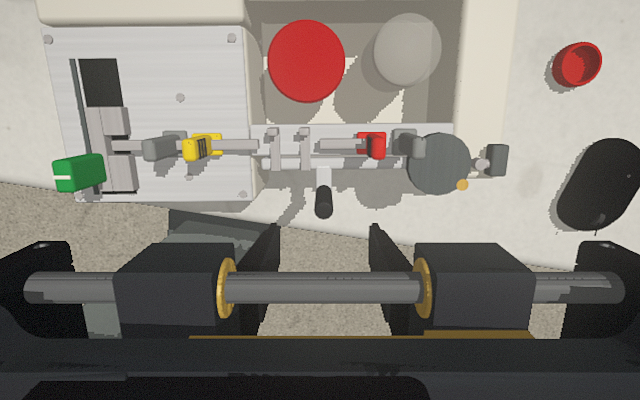

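Post (black, 211,323) is centred, and both tabs are drawn. Descending and gripping.

```bash
python3 -m inch '[[[0,0,0.4],0,0],[[0,0,0.4],0,0],[[0,0,0.3],0,0],[[0,0,0.25],0,0],[[0,0,0.18],0,0.2],[[0,0,0],0,0.5],[[0,0,0],0,0.8],[[0,0,0],0,1],[[0,0,0],0,1],[[0,0,0],0,1]]'
python3 -c "
from h import *
# arc, tote axes: post at hinge + 98*(cos,sin); tool dx=dx', tool dy=-dy'
a=np.arctan2(95.5,-23);g=np.linspace(0,1.6,21)
P=98*np.c_[np.cos(a+g),np.sin(a+g)];d=np.diff(P,axis=0)/60
print(np.round(np.c_[g[1:],d[:,0],-d[:,1]],3))"
```

```text
t: 17.3
eef_pos: [454.1, -270.0, 108.3]
tcp_rot: [3.141, -0.001, 0.165]
ft_force: [-0.7, 2.1, 5.7]
opening: 0.142
grip_force: 30.0
[[ 0.08  -0.126  0.036]
 [ 0.16  -0.122  0.046]
 [ 0.24  -0.118  0.055]
 [ 0.32  -0.114  0.064]
 [ 0.4   -0.108  0.073]
 [ 0.48  -0.102  0.082]
 [ 0.56  -0.095  0.09 ]
 [ 0.64  -0.088  0.097]
 [ 0.72  -0.08   0.104]
 [ 0.8   -0.071  0.11 ]
 [ 0.88  -0.062  0.115]
 [ 0.96  -0.053  0.12 ]
 [ 1.04  -0.043  0.123]
 [ 1.12  -0.033  0.126]
 [ 1.2   -0.023  0.129]
 [ 1.28  -0.012  0.13 ]
 [ 1.36  -0.002  0.131]
 [ 1.44   0.009  0.13 ]
 [ 1.52   0.019  0.129]
 [ 1.6    0.029  0.127]]
```

```bash
python3 -m inch '[[[-0.126,0.036,0],0,1],[[-0.122,0.046,0],0,1],[[-0.118,0.055,0],0,1],[[-0.114,0.064,0],0,1],[[0,0,0],0,1],[[0,0,0],0,1],[[0,0,0],0,1],[[0,0,0],0,1],[[0,0,0],0,1],[[0,0,0],0,1]]'
python3 look.py w10 gate_post
```

```text
t: 18.55
eef_pos: [427.6, -286.5, 108.2]
tcp_rot: [3.141, -0.0, 0.165]
ft_force: [0.7, 2.9, 6.5]
opening: 0.141
grip_force: 30.0
18.6 [ 427.6 -286.5  108.3] [ 3.141 -0.     0.165]
cam [ 498. -274.  278.]
gate_post 0.82 [266.9 323. ] [ 429.3 -285.4  140. ]
```

```bash
python3 -m inch '[[[-0.108,0.073,0],0,1],[[-0.102,0.082,0],0,1],[[-0.095,0.09,0],0,1],[[-0.088,0.097,0],0,1],[[-0.08,0.104,0],0,1],[[-0.071,0.11,0],0,1],[[-0.062,0.115,0],0,1],[[-0.053,0.12,0],0,1],[[-0.043,0.123,0],0,1],[[0,0,0],0,1]]'
python3 look.py w11 gate_post
```

```text
t: 19.9
eef_pos: [394.1, -347.5, 108.2]
tcp_rot: [-3.141, 0.001, 0.165]
ft_force: [-5.8, 2.5, 8.7]
opening: 0.14
grip_force: 30.0
19.95 [ 394.1 -347.4  108.1] [-3.141e+00  1.000e-03  1.650e-01]
cam [ 464. -336.  278.]
gate_post 0.86 [264.9 324. ] [ 396.9 -346.8  140. ]
```

```bash
python3 -m inch '[[[-0.033,0.126,0],0,1],[[-0.023,0.129,0],0,1],[[-0.012,0.13,0],0,1],[[-0.002,0.131,0],0,1],[[0.009,0.13,0],0,1],[[0.019,0.129,0],0,1],[[0.027,0.115,0],0,1],[[0,0,0],0,1],[[0,0,0],0,1],[[0,0,0],0,1]]'
python3 - <<'E'
from h import *
p=eyes.read_camera("wrist");save(p,"w12.png");s=env.state()
e=np.array(s["eef_pos"][:2]);R=np.array([[np.cos(.1655),np.sin(.1655)],[-np.sin(.1655),np.cos(.1655)]])
v=R@e-[426,-437];print(e,v,np.hypot(*v),np.arctan2(v[1],v[0])%6.283-np.arctan2(95.5,-23),s["ft_force"],s["opening"])
# circle fit over tcp track
P=np.array([[454.1,-270],[427.6,-286.5],[394.1,-347.5],e])
from scipy.optimize import least_squares
f=least_squares(lambda q:np.hypot(*(P-q).T)-98,[495,-361]);c=f.x;w=P-c;t=np.unwrap(np.arctan2(w[:,1],w[:,0]));print(c,f.fun,t-t[0])
for n in("gate_post","red_tab","red_post","yellow_tab","yellow_post"):
    for q in eyes.spot_point(n,p)[:1]: print(n,q["score"],onz(p,q["centre"],Z[n]))
E
```

```text
t: 21.25
eef_pos: [402.7, -400.3, 108.1]
tcp_rot: [-3.142, 0.0, 0.165]
ft_force: [-0.8, 2.6, 5.9]
opening: 0.141
grip_force: 30.0
[ 402.63075819 -400.27657343] [-94.81451794 -24.13885019] 97.83903567089082 1.5835683109811014 [-0.55711155  1.56814293  6.335391  ] 0.1391279938083189
[ 491.73885814 -360.37866536] [-0.09705422 -0.16416649  0.48455026 -0.36754358] [0.         0.32033287 1.04503961 1.59716256]
gate_post 0.55 [ 404.75552958 -398.92000966  140.        ]
yellow_post 0.44 [ 482.70943852 -480.48280797  135.        ]
```

View pics/w12.png

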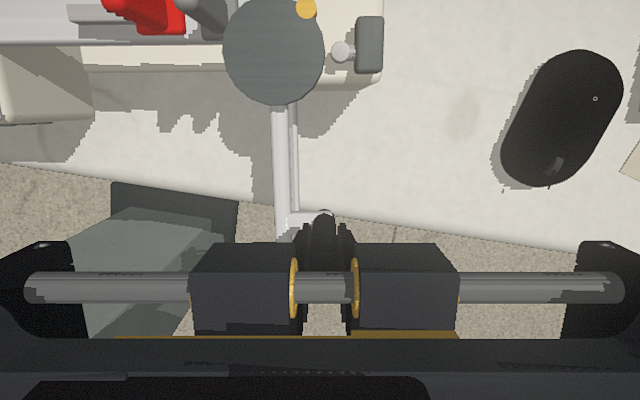

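The gate stands square to the tote's front at about 1.59 rad. Its post is still between the fingers (213,323), so I'm handing in.

```bash
python3 -c "
from cell import env
print(env.job_done())"
```

```text
the job is handed in; nothing more can be done
None
```

I handed the job in with the lock grip at the green mark, both catches squeezed home (yellow first, then red), and the gate held open by its post at about 1.59 rad, after about 21 s; the hand-in returned no verdict.

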